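# Pin the swing rail of the drying rack to its bracket

## Task

Slide the white drying-rack rail on its feet, slotted end first, into the mouth of the metal hinge bracket until it is fully home against the back stop. Then take the hinge pin from its wooden stand, feel for the hole in the bracket's knuckles and push the pin down through both knuckles and the rail's slot until its collar sits flush on the upper knuckle, then let go. Work gently, without forcing the rail or the pin (keep well under 40 N), and leave the other things on the worktop alone.

Things in the scene. Friction and masses are not known exactly. Their poses are not given: they have to be found in the camera images.
- bracket: Fixed steel hinge bracket, base plate 100 x 105 x 8 mm. Origin on the worktop under where the rail's slot centre lies when the rail is home; y = the way the rail slides in, z up. Back stop 60 mm wide, to z = 44, face at y = +30. The aluminium knuckle block (51 mm wide) has a tunnel for the rail's eye, 39 mm wide, z = 23 to 48. It does not move when pushed.
- bracket_mouth (a point): Middle of the bracket's open mouth (bracket frame y = -59, z = 25), on its -y side. Two upright cheeks, up to z = 42, narrow the mouth from 72 mm inside here to 40 mm at y = -25, just before the tunnel.
- bracket_top (a point): Middle of the bracket at the height of the upper knuckle's top (z = 62). Upper knuckle z = 48 to 62, 52 mm long (y), flat; lower z = 8 to 23; each has a 13.5 mm upright hole at its middle, in line. The block is clamped through slots: the holes stand at x = 0 but anywhere from y = -12 to +12 mm of this point (bracket axes). No reading tells where: feel for them.
- rail: Loose white rail, 0.2 to 0.42 kg, 193 mm long, on two feet. Origin on the worktop under its slot's centre; y points to the slotted end, z up. Eye 36 mm wide, y = -30 to +30, z = 25 to 45; upright slot 42 (y) x 17 mm. Home: origin and axes agree with the bracket's, eye against the back stop; the slot then spans every place of the knuckle holes.
- rail_grip (a point): Top of the rail's bar, midway between the feet (rail frame y = -104, z = 45): grip here from above across the bar. Bar 16 mm wide, z = 25 to 45, y = -30 to -163. Feet: cross bars 56 mm wide, 14 long, 7 high, at y = -66 and -142.
- pin: Hinge pin, 0.08 kg, upright, 90 mm tall. Origin at the centre of its nose, z up to the grip. Steel shank 12 mm diameter, 50 mm long, nose flat, 10.6 mm wide, edge bevelled 1 mm high; collar 24 mm diameter at z = 50 to 56. Hangs by its collar on the stand, lifts straight out (50 mm). Fully in, its nose is 12 mm above the worktop.
- pin_grip (a point): Middle of the pin's square grey grip (pin frame z = 73): 18 x 18 mm, sides along the pin's x and y, from z = 56 to 90. Fingertips must stay above the collar (z = 56).
- pin_stand: Fixed wooden block 60 x 60 x 56 mm with a 16 mm hole through its middle that holds the pin; origin at the centre of its underside.
- peg_0: Bystander: loose white clothes peg 72 mm long, lying; origin under its centre. Leave alone.
- tape_measure: Bystander: loose yellow pocket tape measure 80 x 33 x 60 mm; origin under its centre. Leave alone.
- scrub_brush: Bystander: loose wooden scrubbing brush 154 x 61 x 46 mm; origin under its centre. Leave alone.
- polish_pot: Bystander: loose round grey and white pot, 69 mm diameter, 41 mm tall; origin under its centre. Leave alone.
- button_jar: Bystander: loose small jar with a dark lid, 44 mm diameter, 105 mm tall; origin under its centre. Leave alone.
- tape_roll: Bystander: loose roll of packing tape, 96 mm across, 25 mm high, lying flat; origin under its centre. Leave alone.

How it is judged (in metres and radians):
On the way, in this order (a step that is already met when the one before it is completed fails the run):
1. the rail is fully home in the bracket (y of rail in the frame of bracket between -0.006 and 0.004 m and x of rail in the frame of bracket between -0.005 and 0.005 m), for 0.2 s.
2. the pin is through the upper knuckle, the rail's slot and into the lower knuckle (z of pin in the frame of bracket below 0.02 m and x of pin in the frame of bracket between -0.004 and 0.004 m and y of pin in the frame of bracket between -0.0145 and 0.0145 m and angle between pin's own z axis and vertical below 0.1 rad and y of pin in the frame of rail between -0.0185 and 0.0185 m), for 0.1 s.
At the end, for the whole second after the job is handed in: Rail home in the bracket (within 5 mm across, at most 6 mm short), level; pin upright (0.1 rad) through both knuckles and the slot, collar within 2.5 mm of the upper knuckle; both released and at rest (all of step 1 and z of pin in the frame of bracket below 0.0145 m and x of pin in the frame of bracket between -0.004 and 0.004 m and y of pin in the frame of bracket between -0.0145 and 0.0145 m and angle between each of pin, rail's own z axis and vertical below 0.1 rad and y of pin in the frame of rail between -0.0185 and 0.0185 m and linear speed of each of rail, pin below 0.01 m/s); the robot touches nothing.
It fails at once if the pin is forced against the bracket with more than 40 N (contact force between pin and bracket above 40 N).
It fails at once if the rail is forced against the bracket with more than 40 N (contact force between rail and bracket above 40 N).
It fails at once if the robot strikes the bracket with more than 40 N (contact force between the arm and bracket above 40 N).
It fails at once if a bystander is shifted by more than 20 mm (distance of any of peg_0, tape_measure, scrub_brush, polish_pot, button_jar, tape_roll from where it was at the start of the episode above 0.02 m).
It also fails if it takes over 67 s, if anything falls off the work surface, if the arm or the gripper's body presses on something with over 40 N, if the wrist force passes 120 N, or if a joint passes its speed limit or range.

## Robot

A 7-joint arm with a two-finger parallel gripper is mounted at the origin on a cart in front of the work surface, level with it; the furniture and walls round the work are solid. World frame = base frame: x ahead of the robot, y to its left, z up, the work surface at z = 0. Lengths are in m, angles in degrees, forces in N, time in s.
With the tool pointing down it reaches from about 0.4 to 0.75 m from the base axis. Payload 19.5 kg.
Tool frame: the origin (TCP) lies on the mounting face of the last link; the fingertips stand 173 mm ahead of it and the grasp point (between the pads) lies ahead of it (manip.grip_depth is the z of the grasp point in the tool frame, in m); z points along the fingers, y is the line along which they close (so a half turn about z gives the same grasp; the last joint's range is limited). The gripper opens to 85 mm and grips with 20 to 120 N. Pads are 22 mm wide; open, the fingers measure 114 mm over their backs; the gripper's body (76 mm by 85 mm) begins 54 mm behind the grasp point. The pads swing forward as they close: fully open they stand 13 mm farther back than shut.
Start: joints at [66.137, 40.479, -1.581, 85.061, 1.261, 54.483, -4.326], TCP at [0.21, -0.535, 0.405] pointing down, gripper open.
Joint ranges: [-155.06, 155.06], [-18.47, 123.98], [-90, 86.84], [0, 140.48], [-83.41, 263.41], [0, 116], [-161.91, 161.91]. Speed limits (degrees/s): [108.29, 108.29, 147.25, 147.25, 172.46, 172.46, 172.46].

## Interface

Orientations are given as a 3x3 rotation matrix whose columns are the frame's x, y, z axes.
In Python, from rig import manip gives the robot as it stands.
- The arm moves only by the tool drive_tool, never from a script. Its argument "series" is a list of rows, each a list of 7 numbers: the shift along the world's x, y, z in units of 40 mm (1.0 is 40 mm), then the turn, a rotation vector about the world's x, y, z in units of 5 degrees (1.0 is 5 degrees), then the opening, from -1 (shut) to 1 (fully open). A call has 1 to 20 rows; each row is the pose to reach, as a shift and turn from the pose commanded when the call began; what a row does not reach only later rows make up. A row lasts 1/12 s, in which the tool goes at most 41.7 mm and 7.16 degrees, less where a joint would pass 70% of its speed; a pose out of reach is approached as far as the arm can. A call with a gripper value outside its range is refused whole. The fingers move at their own pace and stop on an object; the grip force is fixed at half the most. Time passes only in rows, so rows that repeat a pose let the fingers close. It gives the time, the measured TCP pose, the force, the opening and the grip force at its end, in the units of the state.
- manip.state(): the state, without advancing time (a new reading comes with each control period).
- manip.camera(name): name is "scene" or "side" or "wrist"; returns a dict with "img" (400x640x3 uint8, red, green, blue), "K" (3x3 intrinsics, pixels), "extrinsics" (4x4, takes a point from camera to world coordinates); the wrist camera has in their place "mount" (4x4, takes a point from camera to tool coordinates, whose origin is the TCP and whose axes are the flange's). Camera axes: x right, y up, looking along -z (the intrinsics and any distortion apply to the point x, -y, -z); pixel columns grow to the right and rows downward; lengths in m; the calibration is good to about 2 mm. A picture is of the moment at which its call begins: read the wrist's pose just before it. There is no depth.
- manip.finish_job(): hands the job in; it is judged then, once.
The state is a dict: "time_s": time; "joint_pos": joint angles; "qd": joint speeds; "joint_efforts": joint torques, N m; "eef_pos": TCP position; "eef_rot": TCP orientation; "wrist_force": force on the tool from outside, world axes, zero at the start; "moment": the same for the moment, N m; "width": finger opening in m; "gripper_force": force on a finger pad.
Only numpy, scipy, OpenCV 4.12 (cv2) and the standard library are available. Lean on these libraries where they do the work, as an engineer would, in place of code of your own. Each camera call takes 0.05 s, during which the arm holds its last target. There are 200 camera calls.

## Working session

There is one attempt and no reset: what is moved stays moved. The work goes in short steps, Python scripts to look and compute and a tool call to move; the robot and the scene stay as the last step left them, time stands still between calls to the robot, and variables do not carry over. Pictures are saved under pics/ and viewed, at most 10 in all, crops included, and the job is handed in when it is done.

Besides the shell and the picture viewer there is one more tool, called after "Request:" by a JSON object that holds its "op" and its "data", one argument or row to a line. drive_tool: Moves the arm, as the interface text tells. Its arguments: {"type":"object","properties":{"series":{"type":"array","items":{"type":"array","items":{"type":"number"}}}},"required":["series"]}

```bash
mkdir -p pics; ls
python3 - <<'E'
from rig import manip
import cv2,numpy as np
s=manip.state();print(s, manip.grip_depth)
for n in ("scene","side","wrist"):
    c=manip.camera(n);cv2.imwrite(f"pics/{n}0.png",c["img"][:,:,::-1])
    np.savez(f"{n}0.npz",**{k:v for k,v in c.items()})
    print(n,{k:np.round(v,4).tolist() for k,v in c.items() if k!="img"})
E
```

```text
pics
{'time_s': 0.0, 'joint_pos': array([66.13783062, 40.51522388, -1.5837023 , 85.08263484,  1.2605269 ,
       54.48269943, -4.32393444]), 'qd': array([ 0.07916403, -0.02970082,  0.0349368 ,  0.1536043 ,  0.02691097,
        0.06982577,  0.02695374]), 'joint_efforts': array([ 8.66886767e-04, -8.83200574e+01,  1.23511914e+00, -2.36166376e+01,
        1.69268885e-02,  6.48798770e-03, -1.26769703e-05]), 'eef_pos': array([ 0.21047528, -0.53502423,  0.40422138]), 'eef_rot': array([[ 9.30571893e-01,  3.66108963e-01, -4.22741877e-04],
       [ 3.66109207e-01, -9.30571335e-01,  1.01962064e-03],
       [-2.00992181e-05, -1.10360000e-03, -9.99999391e-01]]), 'wrist_force': array([0.56830193, 0.84512922, 0.30661052]), 'moment': array([-0.00555657, -0.02671866,  0.0176888 ]), 'gripper_force': 0.0, 'width': 0.08532113736264631} 0.1547
scene {'K': [[440.9852, 0.0, 313.579], [0.0, 440.9852, 201.5808], [0.0, 0.0, 1.0]], 'extrinsics': [[-0.7647, 0.3439, -0.545, -0.0273], [-0.6444, -0.4116, 0.6445, 0.7409], [-0.0027, 0.844, 0.5363, 0.6052], [0.0, 0.0, 0.0, 1.0]]}
side {'K': [[426.2322, 0.0, 313.0786], [0.0, 426.2322, 198.5446], [0.0, 0.0, 1.0]], 'extrinsics': [[-0.9403, 0.2345, -0.2465, 0.2772], [-0.3402, -0.6355, 0.6931, 0.8088], [0.0059, 0.7356, 0.6774, 0.7697], [0.0, 0.0, 0.0, 1.0]]}
wrist {'K': [[322.1785, 0.0, 321.102], [0.0, 322.1785, 205.4504], [0.0, 0.0, 1.0]], 'mount': [[-0.0018, 0.9608, 0.2772, 0.0705], [1.0, 0.0019, -0.0002, 0.0009], [-0.0008, 0.2772, -0.9608, 0.0309], [0.0, 0.0, 0.0, 1.0]]}
```

View pics/scene0.png

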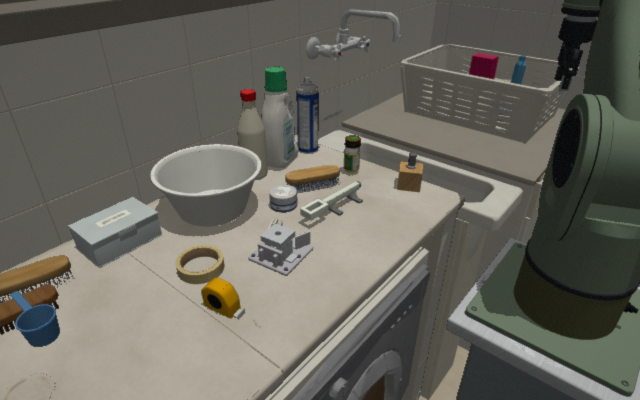

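View pics/side0.png

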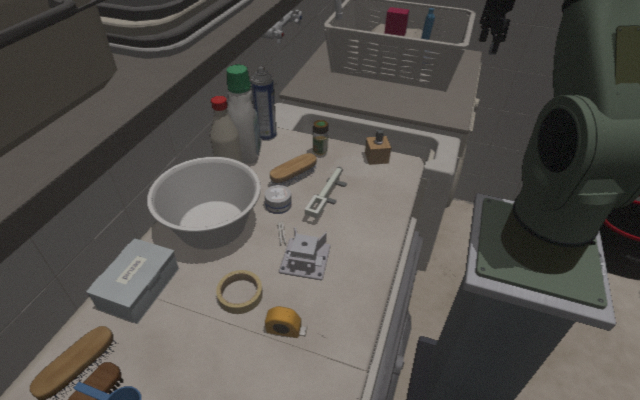

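The pictures show the bracket near scene (281,245) and side (305,255). The rail is near (332,202) and (325,193), and the pin stand near (410,175) and (378,150). The peg is beside the bracket. Next I'll enlarge these areas.

```bash
cat > h.py <<'E'
import numpy as np,cv2
from rig import manip
def load(n): return dict(np.load(n+".npz"))
def ray(c,u,v):
    K=c["K"];E=c["extrinsics"]
    d=E[:3,:3]@np.array([(u-K[0,2])/K[0,0],-(v-K[1,2])/K[1,1],-1]);return E[:3,3],d
def onz(c,u,v,z):
    o,d=ray(c,u,v);return o+d*(z-o[2])/d[2]
def tri(a,ua,b,ub):
    o1,d1=ray(a,*ua);o2,d2=ray(b,*ub)
    t=np.linalg.lstsq(np.c_[d1,-d2],o2-o1,rcond=None)[0]
    p,q=o1+d1*t[0],o2+d2*t[1];return (p+q)/2,np.linalg.norm(p-q)
def proj(c,p):
    E=c["extrinsics"];q=E[:3,:3].T@(np.asarray(p)-E[:3,3]);K=c["K"]
    return np.array([K[0,2]+K[0,0]*q[0]/-q[2],K[1,2]-K[1,1]*q[1]/-q[2]])
def wristcam(c,s):
    T=np.eye(4);T[:3,:3]=s["eef_rot"];T[:3,3]=s["eef_pos"];c["extrinsics"]=T@c["mount"];return c
E
python3 - <<'E'
from h import *
a=cv2.imread("pics/scene0.png")[140:285,240:440];b=cv2.imread("pics/side0.png")[120:290,255:405]
cv2.imwrite("pics/scA.png",cv2.resize(a,None,fx=4,fy=4,interpolation=cv2.INTER_CUBIC))
cv2.imwrite("pics/siA.png",cv2.resize(b,None,fx=3.5,fy=3.5,interpolation=cv2.INTER_CUBIC))
S=load("scene0");D=load("side0")
for u,v in [(281,245),(332,202),(410,175),(220,298),(200,263),(284,198),(313,180),(351,160)]: print(u,v,onz(S,u,v,.03).round(3))
E
```

```text
281 245 [0.5   0.224 0.03 ]
332 202 [0.522 0.023 0.03 ]
410 175 [ 0.444 -0.218  0.03 ]
220 298 [0.477 0.407 0.03 ]
200 263 [0.584 0.37  0.03 ]
284 198 [0.624 0.084 0.03 ]
313 180 [ 0.627 -0.03   0.03 ]
351 160 [ 0.618 -0.188  0.03 ]
```

View pics/scA.png

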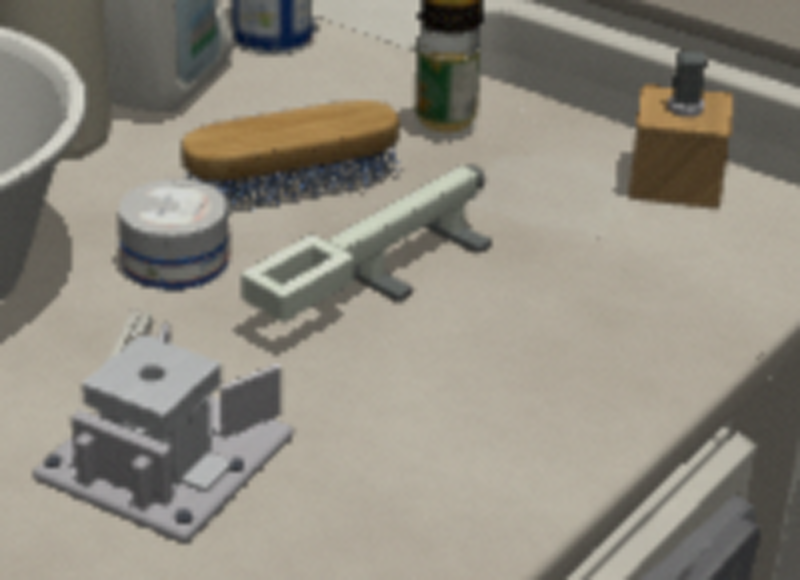

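View pics/siA.png

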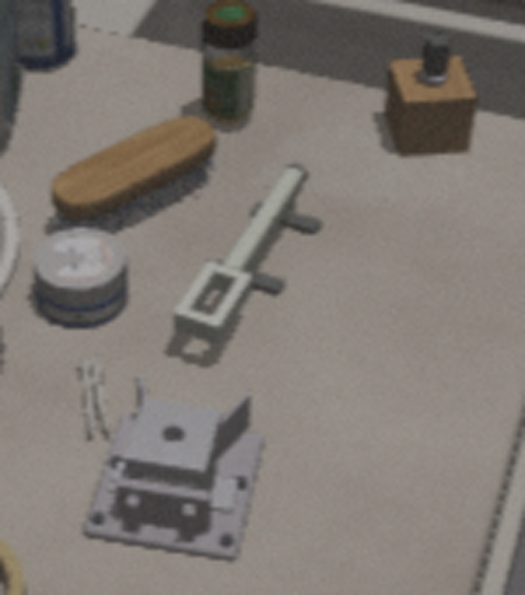

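The enlarged crops show the bracket's mouth facing the rail. The knuckle hole is visible at about scene crop (152,373) and side crop (174,433). The peg lies next to the bracket, and the pin's grip is at (688,75) and (435,50).

Run:
```python
from h import *
S=load("scene0");D=load("side0")
s=lambda u,v:(240+u/4,140+v/4)
d=lambda u,v:(255+u/3.5,120+v/3.5)
P={"base_left":((37,473),(84,533),.008),"base_near":((187,540),(238,557),.008),"base_right":((292,432),(262,432),.008),
"hole":((152,373),(174,433),.062),"kn_left":((85,385),(120,457),.062),"kn_near":((163,415),(208,472),.062),"kn_right":((220,367),(222,408),.062),"kn_far":((145,337),(145,397),.062),
"railend":((468,168),(297,168),.045),"eyeL":((243,277),(178,318),.045),"eyeNear":((285,290),(213,328),.045),"eyeFarR":((352,250),(250,272),.045),"eyeFarL":((312,237),(215,262),.045),
"pintop":((689,55),(436,38),.107)}
for k,(a,b,z) in P.items():
    print(k,onz(S,*s(*a),z)[:2].round(4),onz(D,*d(*b),z)[:2].round(4),tri(S,s(*a),D,d(*b))[0].round(4))
```

```text
base_left [0.5402 0.2798] [0.5432 0.2829] [0.5454 0.2769 0.0019]
base_near [0.4442 0.2672] [0.4454 0.2669] [0.4459 0.2655 0.0059]
base_right [0.4597 0.1675] [0.4637 0.1633] [0.4653 0.1597 0.0017]
hole [0.5025 0.2285] [0.5021 0.2289] [0.502  0.2291 0.0624]
kn_left [0.5216 0.2579] [0.5265 0.2588] [0.5294 0.2517 0.054 ]
kn_near [0.4738 0.2503] [0.4714 0.2513] [0.4704 0.2538 0.0655]
kn_right [0.4791 0.2021] [0.4809 0.1986] [0.4814 0.1985 0.0601]
kn_far [0.5277 0.2078] [0.5305 0.2067] [0.5319 0.2035 0.0579]
railend [ 0.517  -0.0741] [ 0.5143 -0.0734] [ 0.5129 -0.068   0.0493]
eyeL [0.5434 0.112 ] [0.5424 0.115 ] [0.5421 0.1143 0.0458]
eyeNear [0.5161 0.1067] [0.5162 0.1159] [0.5171 0.1089 0.0425]
eyeFarR [0.5132 0.049 ] [0.5105 0.0528] [0.5093 0.055  0.0486]
eyeFarL [0.5405 0.0531] [0.5377 0.0514] [0.5358 0.058  0.0501]
pintop [ 0.4326 -0.1912] [ 0.4395 -0.1942] [ 0.442  -0.2099  0.0968]
```

Request:
{"op": "drive_tool", "data": {
  "series": [
    [7.4,16.5,0,0,0,12.9,1],
    [7.4,16.5,0,0,0,12.9,1],
    [7.4,16.5,0,0,0,12.9,1],
    [7.4,16.5,0,0,0,12.9,1],
    [7.4,16.5,0,0,0,12.9,1],
    [7.4,16.5,0,0,0,12.9,1],
    [7.4,16.5,0,0,0,12.9,1],
    [7.4,16.5,0,0,0,12.9,1],
    [7.4,16.5,0,0,0,12.9,1],
    [7.4,16.5,0,0,0,12.9,1],
    [7.4,16.5,0,0,0,12.9,1],
    [7.4,16.5,0,0,0,12.9,1],
    [7.4,16.5,0,0,0,12.9,1],
    [7.4,16.5,0,0,0,12.9,1],
    [7.4,16.5,0,0,0,12.9,1],
    [7.4,16.5,0,0,0,12.9,1],
    [7.4,16.5,0,0,0,12.9,1],
    [7.4,16.5,0,0,0,12.9,1],
    [7.4,16.5,0,0,0,12.9,1],
    [7.4,16.5,0,0,0,12.9,1]
  ]
}}

```text
time_s: 1.82
eef_pos: [0.5064, 0.1254, 0.4043]
eef_rot: [[0.069, 0.998, -0.001], [0.998, -0.069, -0.0], [-0.0, -0.001, -1.0]]
wrist_force: [-0.1, -1.0, 0.2]
width: 0.0852
gripper_force: 0.0
```

Run:
```python
from h import *
s=manip.state();c=wristcam(manip.camera("wrist"),s)
print(s["eef_pos"],s["eef_rot"].round(3),s["joint_pos"],s["time_s"],s["qd"].max())
np.savez("w1.npz",**c);cv2.imwrite("pics/w1.png",c["img"][:,:,::-1])
```

```text
[0.50641172 0.12539214 0.40427176] [[ 0.069  0.998 -0.001]
 [ 0.998 -0.069 -0.   ]
 [-0.    -0.001 -1.   ]] [ -9.33905138  36.32577464 -14.62032946  95.93902459  11.38164175
  49.24381333 -32.66059727] 1.8167 2.1857394166376496
```

View pics/w1.png

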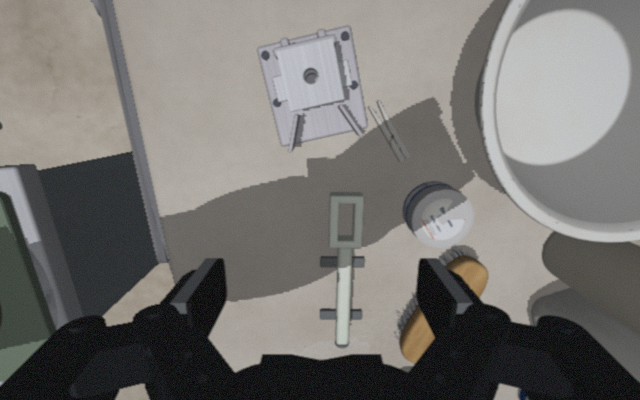

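The wrist view shows the bracket at (313,85) with its hole at (310,76). The rail's eye spans (329–364, 193–249) and its bar end is at (344,345). I'll enlarge both.

Run:
```python
import cv2,numpy as np
i=cv2.imread("pics/w1.png")
a=cv2.resize(i[20:160,250:375],None,fx=4,fy=4,interpolation=cv2.INTER_CUBIC)
b=cv2.resize(i[185:350,315:370],None,fx=3.6,fy=3.6,interpolation=cv2.INTER_CUBIC)
o=np.zeros((600,720,3),np.uint8);o[:560,:500]=a;o[:b.shape[0],510:510+b.shape[1]]=np.minimum(b*1.5,255)
cv2.imwrite("pics/w1z.png",o);print(b.shape)
```

```text
(594, 198, 3)
```

View pics/w1z.png

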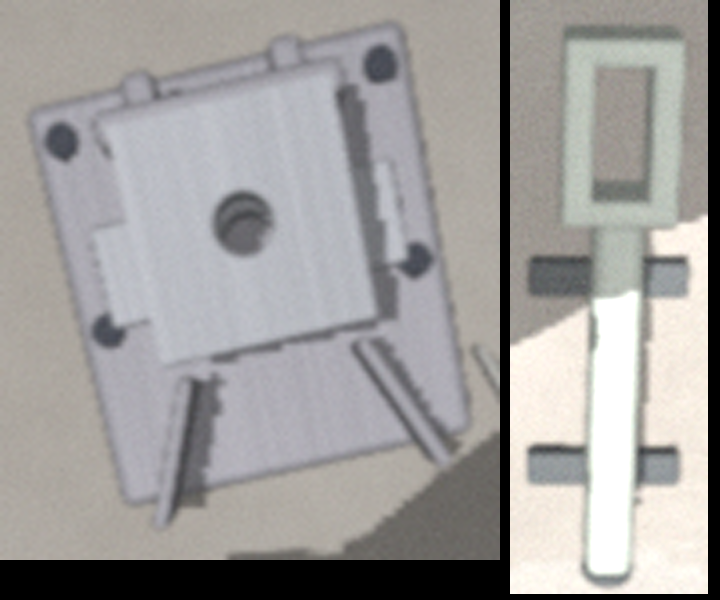

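The zoom gives clear corners: base plate (30,113), (400,25), (470,425), (128,503); hole (243,223); cheek tips (162,522) and (440,462); eye outline from (567,38) to (678,228).

Run:
```python
from h import *
W=load("w1")
A=lambda u,v,z:onz(W,250+u/4,20+v/4,z)[:2]
B=lambda u,v,z:onz(W,315+(u-510)/3.6,185+v/3.6,z)[:2]
f=lambda x:np.round(x*1000,1)
base=[A(*p,.008) for p in [(30,113),(400,25),(470,425),(128,503)]]
kn=[A(*p,.062) for p in [(113,125),(338,65),(380,318),(165,365)]]
ck=[A(162,522,.042),A(440,462,.042)]
eye=[B(*p,.045) for p in [(566,38),(684,38),(679,228),(562,226)]]
end=B(608,577,.045);barL=B(590,450,.045);barR=B(638,450,.045)
for n,q in [("base",base),("kn",kn),("ck",ck),("eye",eye)]:
    print(n,[f(x).tolist() for x in q],"mean",f(np.mean(q,0)))
print("hole",f(A(243,223,.062)),"end",f(end),"bar",f(barL),f(barR))
for n,q in [("base",base),("kn",kn),("eye",eye)]:
    fr=(q[0]+q[1])/2;bk=(q[2]+q[3])/2
    for t,d in (("axis",fr-bk),("L",q[0]-q[3]),("R",q[1]-q[2])):print(n,t,np.degrees(np.arctan2(-d[0],d[1])).round(2),f(np.linalg.norm(d)))
    x=(q[1]+q[2])/2-(q[0]+q[3])/2;print(n,"x",np.degrees(np.arctan2(x[1],x[0])).round(2),f(np.linalg.norm(x)))
d=(eye[0]+eye[1])/2-end;print("rail",np.degrees(np.arctan2(-d[0],d[1])),f(np.linalg.norm(d)))
x=ck[1]-ck[0];print("ck",np.degrees(np.arctan2(x[1],x[0])))
```

```text
base [[450.4, 262.7], [546.8, 276.3], [561.5, 176.2], [465.3, 161.7]] mean [506.  219.2]
kn [[477.4, 249.0], [527.7, 257.4], [534.2, 204.3], [484.0, 197.5]] mean [505.8 227. ]
ck [[477.7, 159.4], [549.0, 169.4]] mean [513.4 164.4]
eye [[515.5, 110.0], [549.9, 107.5], [546.3, 47.5], [510.6, 50.7]] mean [530.6  78.9]
hole [504.5 226.8] end [517.9 -78.2] bar [514.6 -28.7] [530.2 -29.8]
base axis 8.37 101.6
base L 8.38 102.1
base R 8.35 101.2
base x 8.29 97.3
kn axis 7.12 52.7
kn L 7.25 51.9
kn R 6.99 53.5
kn x 8.63 50.8
eye axis -4.1 59.8
eye L -4.77 59.5
eye R -3.43 60.1
eye x -4.6 35.2
rail -4.532186497609715 187.6
ck 7.960289802888978
```

Request:
{"op": "drive_tool", "data": {
  "series": [
    [0.4,-3.76,-2,0,0,-0.1,0],
    [0.4,-3.76,-2,0,0,-0.1,0],
    [0.4,-3.76,-2,0,0,-0.1,0],
    [0.4,-3.76,-2,0,0,-0.1,0],
    [0.4,-3.76,-2,0,0,-0.1,0],
    [0.4,-3.76,-2,0,0,-0.1,0],
    [0.4,-3.76,-3,0,0,-0.1,0],
    [0.4,-3.76,-4,0,0,-0.1,0],
    [0.4,-3.76,-4.7,0,0,-0.1,0],
    [0.4,-3.76,-5.3,0,0,-0.1,0],
    [0.4,-3.76,-5.3,0,0,-0.1,0],
    [0.4,-3.76,-5.3,0,0,-0.1,0]
  ]
}}

```text
time_s: 2.87
eef_pos: [0.5224, -0.0249, 0.1932]
eef_rot: [[0.078, 0.997, -0.001], [0.997, -0.078, 0.0], [0.0, -0.001, -1.0]]
wrist_force: [-0.4, 0.1, 0.6]
width: 0.0425
gripper_force: 0.0
```

Run:
```python
from h import *
s=manip.state();c=wristcam(manip.camera("wrist"),s)
print(s["eef_pos"],s["wrist_force"],s["time_s"])
np.savez("w2.npz",**c);cv2.imwrite("pics/w2.png",c["img"][:,:,::-1])
```

```text
[ 0.52239902 -0.02491257  0.19318273] [-0.39036926  0.05577828  0.56203536] 2.8667
```

View pics/w2.png

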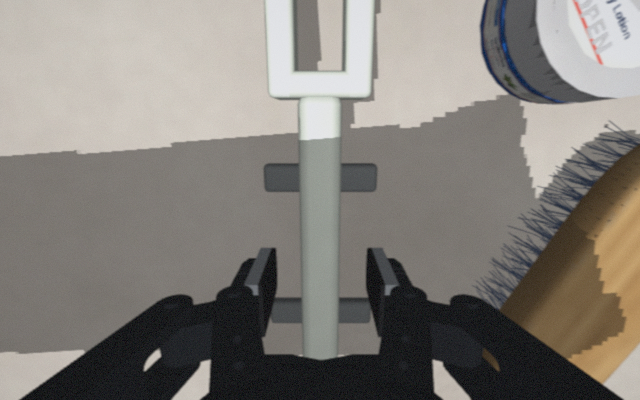

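The fingers straddle the bar, which is centred at column 320 and aligned. I'll close on it.

Request:
{"op": "drive_tool", "data": {
  "series": [
    [0,0,0,0,0,0,-0.7],
    [0,0,0,0,0,0,-0.8],
    [0,0,0,0,0,0,-1],
    [0,0,0,0,0,0,-1],
    [0,0,0,0,0,0,-1],
    [0,0,0,0,0,0,-1]
  ]
}}

```text
time_s: 3.42
eef_pos: [0.5228, -0.0255, 0.1943]
eef_rot: [[0.079, 0.997, 0.002], [0.997, -0.079, -0.0], [-0.0, 0.002, -1.0]]
wrist_force: [-1.9, -0.1, 17.0]
width: 0.015
gripper_force: 58.8
```

Run:
```python
import numpy as np
# current tcp & rail; rail yaw -4.5 -> 8.3 ; waypoints for grip with rail origin at bracket y
o=np.array([.505,.2245]);th=np.radians(8.3);y=np.array([-np.sin(th),np.cos(th)])
for d in (-.12,-.09,-.06,-.03,-.01,0):
    g=o+y*(d-.104);print(d,((g-[.5224,-.0249])/.04).round(3))
```

```text
-0.12 [0.373 0.694]
-0.09 [0.265 1.436]
-0.06 [0.157 2.178]
-0.03 [0.049 2.92 ]
-0.01 [-0.024  3.415]
0 [-0.06   3.662]
```

Request:
{"op": "drive_tool", "data": {
  "series": [
    [0.05,0.1,0.03,0,0,0.4,-1],
    [0.15,0.3,0.03,0,0,1.2,-1],
    [0.25,0.5,0.03,0,0,2.0,-1],
    [0.37,0.69,0.03,0,0,2.56,-1],
    [0.37,0.69,0.03,0,0,2.56,-1],
    [0.37,0.69,0.03,0,0,2.56,-1]
  ]
}}

```text
time_s: 3.92
eef_pos: [0.5376, 0.0026, 0.1943]
eef_rot: [[-0.143, 0.99, 0.001], [0.99, 0.143, 0.001], [0.001, 0.001, -1.0]]
wrist_force: [0.9, 4.2, 4.0]
width: 0.0151
gripper_force: 59.6
```

Run:
```python
from h import *
s=manip.state();c=wristcam(manip.camera("wrist"),s)
print(s["eef_pos"],s["eef_rot"].round(3).tolist())
np.savez("w3.npz",**c);cv2.imwrite("pics/w3.png",c["img"][:,:,::-1])
```

```text
[0.53757391 0.00261625 0.19433911] [[-0.143, 0.99, 0.001], [0.99, 0.143, 0.001], [0.001, 0.001, -1.0]]
```

View pics/w3.png

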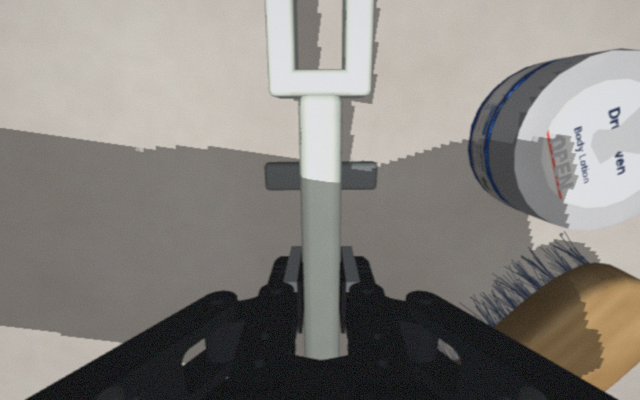

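Request:
{"op": "drive_tool", "data": {
  "series": [
    [-0.03,0.2,0,0,0,0,-1],
    [-0.06,0.4,0,0,0,0,-1],
    [-0.09,0.6,0,0,0,0,-1],
    [-0.12,0.8,0,0,0,0,-1],
    [-0.15,1.0,0,0,0,0,-1],
    [-0.18,1.2,0,0,0,0,-1],
    [-0.2,1.35,0,0,0,0,-1],
    [-0.2,1.35,0,0,0,0,-1]
  ]
}}

```text
time_s: 4.63
eef_pos: [0.5292, 0.0562, 0.1943]
eef_rot: [[-0.142, 0.99, 0.0], [0.99, 0.142, -0.001], [-0.001, 0.0, -1.0]]
wrist_force: [-0.6, 4.5, 6.5]
width: 0.0148
gripper_force: 59.8
```

Run:
```python
from h import *
c=manip.camera("scene");d=manip.camera("side")
np.savez("s4.npz",**c);np.savez("d4.npz",**d)
a=cv2.resize(c["img"][175:285,240:370],None,fx=4,fy=4,interpolation=cv2.INTER_CUBIC)
b=cv2.resize(d["img"][180:290,265:335],None,fx=4,fy=4,interpolation=cv2.INTER_CUBIC)
cv2.imwrite("pics/x4.png",np.hstack([a,b])[:,:,::-1])
```

```text
(no output)
```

View pics/x4.png

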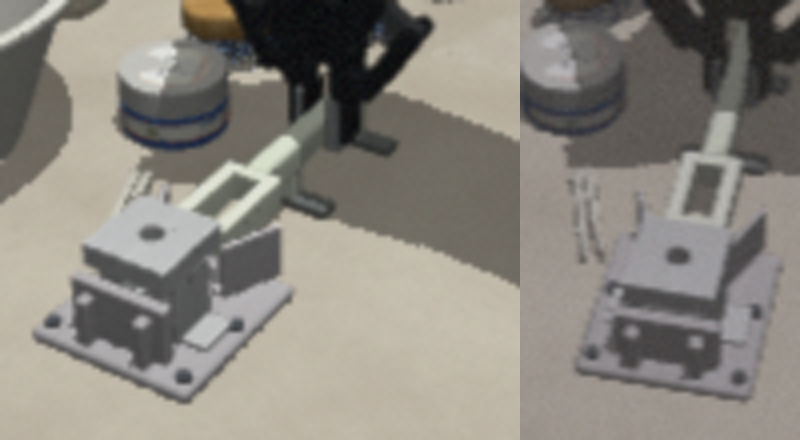

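The rail's eye is between the cheeks and lined up with the tunnel, so I'll go on gently.

Request:
{"op": "drive_tool", "data": {
  "series": [
    [-0.014,0.1,0,0,0,0,-1],
    [-0.028,0.2,0,0,0,0,-1],
    [-0.042,0.3,0,0,0,0,-1],
    [-0.056,0.4,0,0,0,0,-1],
    [-0.056,0.4,0,0,0,0,-1]
  ]
}}

```text
time_s: 5.15
eef_pos: [0.5271, 0.0714, 0.1943]
eef_rot: [[-0.141, 0.99, 0.0], [0.99, 0.141, -0.001], [-0.001, 0.0, -1.0]]
wrist_force: [0.7, -2.3, 4.7]
width: 0.015
gripper_force: 59.7
```

Request:
{"op": "drive_tool", "data": {
  "series": [
    [-0.014,0.1,0,0,0,0,-1],
    [-0.028,0.2,0,0,0,0,-1],
    [-0.042,0.3,0,0,0,0,-1],
    [-0.056,0.4,0,0,0,0,-1],
    [-0.07,0.5,0,0,0,0,-1],
    [-0.084,0.6,0,0,0,0,-1],
    [-0.084,0.6,0,0,0,0,-1]
  ]
}}

```text
time_s: 5.73
eef_pos: [0.5238, 0.0954, 0.1944]
eef_rot: [[-0.141, 0.99, 0.0], [0.99, 0.141, -0.002], [-0.002, 0.0, -1.0]]
wrist_force: [1.2, -1.6, 5.2]
width: 0.0147
gripper_force: 59.7
```

Request:
{"op": "drive_tool", "data": {
  "series": [
    [-0.014,0.1,0,0,0,0,-1],
    [-0.028,0.2,0,0,0,0,-1],
    [-0.042,0.3,0,0,0,0,-1],
    [-0.056,0.4,0,0,0,0,-1],
    [-0.067,0.48,0,0,0,0,-1],
    [-0.067,0.48,0,0,0,0,-1]
  ]
}}

```text
time_s: 6.23
eef_pos: [0.5211, 0.1144, 0.1944]
eef_rot: [[-0.141, 0.99, 0.0], [0.99, 0.141, -0.002], [-0.002, 0.0, -1.0]]
wrist_force: [0.2, -2.6, 5.5]
width: 0.0146
gripper_force: 59.8
```

Request:
{"op": "drive_tool", "data": {
  "series": [
    [-0.003,0.025,0,0,0,0,-1],
    [-0.007,0.05,0,0,0,0,-1],
    [-0.01,0.075,0,0,0,0,-1],
    [-0.01,0.075,0,0,0,0,-1]
  ]
}}

```text
time_s: 6.57
eef_pos: [0.5208, 0.1168, 0.1944]
eef_rot: [[-0.141, 0.99, 0.001], [0.99, 0.141, -0.002], [-0.002, 0.0, -1.0]]
wrist_force: [0.1, -6.4, 8.4]
width: 0.0152
gripper_force: 60.2
```

Request:
{"op": "drive_tool", "data": {
  "series": [
    [-0.003,0.02,0,0,0,0,-1],
    [-0.005,0.04,0,0,0,0,-1],
    [-0.005,0.04,0,0,0,0,-1]
  ]
}}

```text
time_s: 6.82
eef_pos: [0.5206, 0.1184, 0.1944]
eef_rot: [[-0.141, 0.99, 0.0], [0.99, 0.141, -0.002], [-0.002, 0.0, -1.0]]
wrist_force: [0.5, -7.6, 9.1]
width: 0.0153
gripper_force: 60.3
```

Request:
{"op": "drive_tool", "data": {
  "series": [
    [-0.003,0.02,0,0,0,0,-1],
    [-0.005,0.04,0,0,0,0,-1],
    [-0.005,0.04,0,0,0,0,-1]
  ]
}}

```text
time_s: 7.07
eef_pos: [0.5205, 0.1194, 0.1944]
eef_rot: [[-0.14, 0.99, 0.0], [0.99, 0.14, -0.003], [-0.003, -0.0, -1.0]]
wrist_force: [2.0, -10.0, 9.8]
width: 0.0153
gripper_force: 60.3
```

Request:
{"op": "drive_tool", "data": {
  "series": [
    [-0.003,0.02,0,0,0,0,-1],
    [-0.004,0.03,0,0,0,0,-1],
    [-0.004,0.03,0,0,0,0,-1]
  ]
}}

```text
time_s: 7.32
eef_pos: [0.5205, 0.1197, 0.1944]
eef_rot: [[-0.139, 0.99, 0.0], [0.99, 0.139, -0.005], [-0.005, -0.0, -1.0]]
wrist_force: [3.0, -17.1, 11.3]
width: 0.0152
gripper_force: 60.4
```

Request:
{"op": "drive_tool", "data": {
  "series": [
    [0.004,-0.03,0,0,0,0,-1],
    [0.004,-0.03,0,0,0,0,-0.5],
    [0.004,-0.03,0,0,0,0,0],
    [0.004,-0.03,0,0,0,0,0],
    [0.004,-0.03,0,0,0,0,0],
    [0,0,0.5,0,0,0,0],
    [0,0,1.5,0,0,0,0],
    [0,0,2.5,0,0,0,0],
    [0,0,3.5,0,0,0,0],
    [0,0,4,0,0,0,0],
    [0,0,4,0,0,0,0],
    [0,0,4,0,0,0,0]
  ]
}}

```text
time_s: 8.32
eef_pos: [0.52, 0.1226, 0.3546]
eef_rot: [[-0.143, 0.99, 0.001], [0.99, 0.143, 0.0], [0.0, 0.002, -1.0]]
wrist_force: [-0.7, 0.8, -0.6]
width: 0.0426
gripper_force: 0.0
```

Run:
```python
from h import *
s=manip.state();c=wristcam(manip.camera("wrist"),s);print(s["eef_pos"],s["wrist_force"],s["time_s"])
np.savez("w5.npz",**c)
u=proj(c,[.5055,.2265,.062]);print(u)
i=c["img"][:,:,::-1];x,y=u.astype(int)
y0=max(y-90,0);cv2.imwrite("pics/w5.png",cv2.resize(np.ascontiguousarray(i[y0:y0+200,x-130:x+130]),None,fx=3,fy=3,interpolation=cv2.INTER_CUBIC));print(x-130,y0)
```

```text
[0.52002454 0.12264761 0.35462109] [-0.66006958  0.79196268 -0.6025202 ] 8.3167
[320.64876049  63.16298227]
190 0
```

View pics/w5.png

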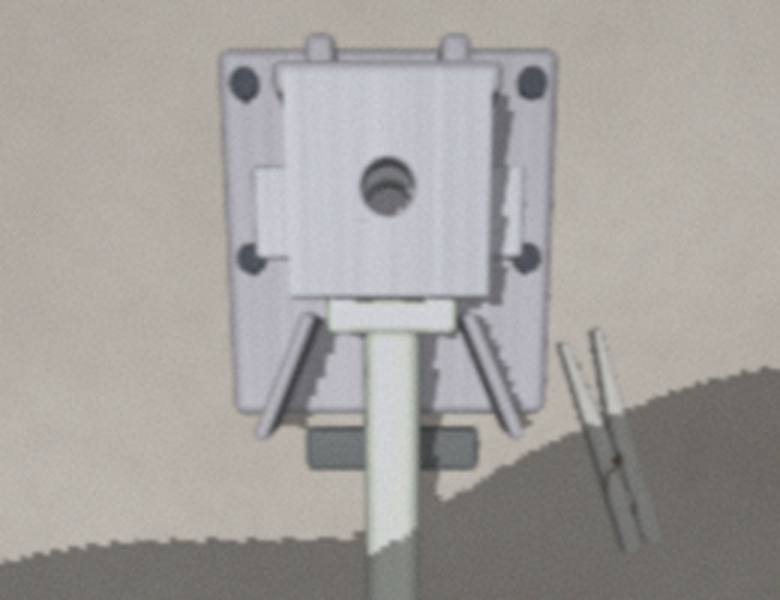

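The rail is in the tunnel and square to the bracket; the hole is at crop (388,185), the cheek tips at (262,437) and (520,435), and the eye's rear edge at row 331.

Run:
```python
from h import *
W=load("w5");f=lambda x:np.round(x*1000,1)
A=lambda u,v,z:onz(W,190+u/3,v/3,z)[:2]
th=np.radians(8.3);X=np.array([np.cos(th),np.sin(th)]);Y=np.array([-X[1],X[0]])
h=A(388,185,.062);k=np.mean([A(*p,.062) for p in [(280,66),(497,66),(490,297),(290,297)]],0)
m=(A(262,437,.042)+A(520,435,.042))/2
eye=A(393,331,.045);x=A(520,435,.042)-A(262,437,.042)
print("hole",f(h),"kn",f(k),"mouth->origin",f(m+.059*Y),"eye back->rail origin",f(eye+.03*Y),"yaw",np.degrees(np.arctan2(x[1],x[0])))
S=load("scene0")
for z in (.096,): print(f(onz(S,240+689/4,140+58/4,z)),f(onz(load("side0"),255+436/3.5,120+40/3.5,z)))
# wood mask in both
for n in("scene0","side0"):
    c=load(n);hsv=cv2.cvtColor(c["img"],cv2.COLOR_RGB2HSV)
    u0,v0=(map(int,proj(c,[.445,-.21,.03])))
    mk=cv2.inRange(hsv,(8,80,40),(22,255,255));q=np.zeros_like(mk);q[v0-30:v0+30,u0-30:u0+30]=mk[v0-30:v0+30,u0-30:u0+30]
    M=cv2.moments(q,True);print(n,u0,v0,M["m00"],M["m10"]/M["m00"],M["m01"]/M["m00"])
```

```text
hole [504.4 227.4] kn [504.7 227.4] mouth->origin [505.6 222.7] eye back->rail origin [506.3 222.7] yaw 8.573624356756648
[ 440.6 -207.9   96. ] [ 441.5 -208.    96. ]
scene0 408 176 603.0 409.71973466003317 176.74295190713102
side0 376 149 322.0 378.32919254658384 147.67391304347825
```

Request:
{"op": "drive_tool", "data": {
  "series": [
    [-1.98,-8.2,0,0,0,0,0],
    [-1.98,-8.2,0,0,0,0,0],
    [-1.98,-8.2,0,0,0,0,0],
    [-1.98,-8.2,0,0,0,0,0],
    [-1.98,-8.2,0,0,0,0,0],
    [-1.98,-8.2,0,0,0,0,0],
    [-1.98,-8.2,0,0,0,0,0],
    [-1.98,-8.2,0,0,0,0,0],
    [-1.98,-8.2,0,0,0,0,0],
    [-1.98,-8.2,0,0,0,0,0],
    [-1.98,-8.2,0,0,0,0,0],
    [-1.98,-8.2,0,0,0,0,0]
  ]
}}

```text
time_s: 9.37
eef_pos: [0.4412, -0.2041, 0.3533]
eef_rot: [[-0.145, 0.989, -0.001], [0.989, 0.145, 0.001], [0.001, -0.001, -1.0]]
wrist_force: [-0.4, -0.6, 0.7]
width: 0.0427
gripper_force: 0.0
```

Run:
```python
from h import *
s=manip.state();c=wristcam(manip.camera("wrist"),s);print(s["eef_pos"],s["joint_pos"].round(1),s["time_s"])
np.savez("w6.npz",**c)
u=proj(c,[.441,-.208,.096]);print("expect pin top",u)
img=c["img"];hsv=cv2.cvtColor(img,cv2.COLOR_RGB2HSV)
mk=cv2.inRange(hsv,(6,70,40),(24,255,255))
mk=cv2.morphologyEx(mk,cv2.MORPH_CLOSE,np.ones((3,3)))
cs,_=cv2.findContours(mk,cv2.RETR_EXTERNAL,cv2.CHAIN_APPROX_NONE)
for q in cs:
    if cv2.contourArea(q)>500:print("wood",cv2.contourArea(q),cv2.minAreaRect(q))
g=cv2.cvtColor(img,cv2.COLOR_RGB2GRAY)
x,y=u.astype(int);r=45
print(g[y-r:y+r:4,x-r:x+r:4]); print(mk[y-r:y+r:4,x-r:x+r:4]//255)
```

```text
[ 0.44119644 -0.20414653  0.35334237] [ 32.7  38.4 -20.4 106.8  20.3  38.4   8.6] 9.3667
expect pin top [320.03908505 215.85319075]
wood 2615.5 ((559.7500610351562, 211.24998474121094), (52.32590103149414, 64.34671783447266), 45.0)
wood 654.0 ((503.95758056640625, 186.97642517089844), (44.776275634765625, 46.03894805908203), 29.05460548400879)
wood 4915.0 ((318.7751159667969, 204.50192260742188), (75.35884857177734, 70.3261947631836), 72.58203125)
wood 8558.5 ((576.821533203125, 52.399749755859375), (67.33092498779297, 161.8800811767578), 44.383941650390625)
[[118 121 121 125 122 120 114  77  62  65  58  60  62  60  78  97 103 103
  123 124 124 124 122]
 [119 121 119 115  77  67  63  66  59  58  59  84  98  99  99  98 101 109
  119 123 122 126 121]
 [122 121  80  63  65  64  61  61  84 106 103 100 101  97 104 100 101 105
  111 123 125 125 124]
 [119 114  60  64  65  81 100  96  96  97 103  96 105 102  99  99 101 103
  107 120 121 120 125]
 [118  73  85  95  95  97 106  98  99 101 105 102 100 103  96 102  98 101
  109 117 123 122 119]
 [124 103 102  96  90  94 106 100  96  97 103 104 
[... 2124 characters left out ...]
 1 1 1 0 0 0]
 [0 0 0 1 1 1 1 1 1 0 0 0 0 0 0 1 1 1 1 1 1 0 0]
 [0 0 0 1 1 1 1 1 1 0 0 0 0 0 0 0 1 1 1 1 1 0 0]
 [0 0 0 1 1 1 1 1 1 0 0 0 0 0 0 1 1 1 1 1 1 0 0]
 [0 0 0 0 1 1 1 1 1 0 0 0 0 0 0 1 1 1 1 1 1 1 0]
 [0 0 0 0 1 1 1 1 0 0 0 0 0 0 0 1 1 1 1 1 1 1 0]
 [0 0 0 0 0 1 1 1 1 0 0 0 0 0 0 0 1 1 1 1 1 1 0]
 [0 0 0 0 0 1 1 1 1 1 0 0 0 0 0 1 1 1 1 1 1 1 1]
 [0 0 0 0 0 1 1 1 1 1 0 0 0 1 1 1 1 1 1 0 0 0 0]
 [0 0 0 0 0 0 1 1 1 1 1 1 1 1 1 1 0 0 0 0 0 0 0]
 [0 0 0 0 0 0 1 1 1 1 1 1 0 0 0 0 0 0 0 0 0 0 0]
 [0 0 0 0 0 0 0 1 1 0 0 0 0 0 0 0 0 0 0 0 0 0 0]
 [0 0 0 0 0 0 0 0 0 0 0 0 0 0 0 0 0 0 0 0 0 0 0]
 [0 0 0 0 0 0 0 0 0 0 0 0 0 0 0 0 0 0 0 0 0 0 0]
 [0 0 0 0 0 0 0 0 0 0 0 0 0 0 0 0 0 0 0 0 0 0 0]]
```

Run:
```python
from h import *
c=load("w6");g=cv2.GaussianBlur(cv2.cvtColor(c["img"],cv2.COLOR_RGB2GRAY),(3,3),0)
x0,y0=297,200
sub=g[y0:y0+42,x0:x0+46]
m=cv2.inRange(sub,60,87);
m=cv2.morphologyEx(m,cv2.MORPH_OPEN,cv2.getStructuringElement(cv2.MORPH_ELLIPSE,(5,5)))
n,l,st,ce=cv2.connectedComponentsWithStats(m);k=1+np.argmax(st[1:,4]);q=np.argwhere(l==k)[:,::-1].astype(np.float32)
r=cv2.minAreaRect(q);print(st[k],ce[k]+[x0,y0],r)
for row in m: print("".join(".#"[v>0] for v in row))
ctr=np.array(ce[k])+[x0,y0];print("top ctr",onz(c,*ctr,.096))
b=cv2.boxPoints(r)+[x0,y0];w=[onz(c,*p,.096)[:2] for p in b]
for i in range(4):
    d=w[(i+1)%4]-w[i];print(np.linalg.norm(d)*1000,np.degrees(np.arctan2(d[1],d[0]))%90)
# stand top edges from wood mask rows
hsv=cv2.cvtColor(c["img"],cv2.COLOR_RGB2HSV);mk=cv2.inRange(hsv,(6,70,40),(24,255,255))
rows=range(195,235,4);L=[];R=[]
for v in rows:
    xs=np.where(mk[v,270:375])[0]+270;L.append(onz(c,xs.min(),v,.056)[:2]);R.append(onz(c,xs.max(),v,.056)[:2])
for E in(L,R):
    vx,vy,px,py=cv2.fitLine(np.array(E,np.float32),cv2.DIST_HUBER,0,.01,.01).ravel();print("edge",np.degrees(np.arctan2(vy,vx))%90,px,py)
```

```text
[  9  12  30  26 510] [320.57254902 224.79607843] ((23.900001525878906, 24.299999237060547), (22.807889938354492, 25.491174697875977), 63.43495178222656)Traceback (most recent call last):
  File "<stdin>", line 9, in <module>
  File "<stdin>", line 9, in <genexpr>
TypeError: string indices must be integers, not 'numpy.bool'
```

Run:
```python
from h import *
c=load("w6");g=cv2.GaussianBlur(cv2.cvtColor(c["img"],cv2.COLOR_RGB2GRAY),(3,3),0)
x0,y0=297,200
sub=g[y0:y0+42,x0:x0+46]
m=cv2.inRange(sub,60,87)
for row in m[::2]: print("".join(".#"[int(v>0)] for v in row))
m=cv2.morphologyEx(m,cv2.MORPH_OPEN,cv2.getStructuringElement(cv2.MORPH_ELLIPSE,(9,9)))
q=np.argwhere(m>0)[:,::-1].astype(np.float32);r=cv2.minAreaRect(q);print(r,len(q))
ctr=np.array(r[0])+[x0,y0];print("top ctr",ctr,onz(c,*ctr,.096))
b=cv2.boxPoints(r)+[x0,y0];w=[onz(c,*p,.096)[:2] for p in b]
for i in range(4):
    d=w[(i+1)%4]-w[i];print(np.linalg.norm(d)*1000,np.degrees(np.arctan2(d[1],d[0]))%90)
hsv=cv2.cvtColor(c["img"],cv2.COLOR_RGB2HSV);mk=cv2.inRange(hsv,(6,70,40),(24,255,255))
L=[];R=[]
for v in range(195,235,4):
    xs=np.where(mk[v,270:375])[0]+270;L.append(onz(c,xs.min(),v,.056)[:2]);R.append(onz(c,xs.max(),v,.056)[:2])
for E in(L,R):
    vx,vy,px,py=cv2.fitLine(np.array(E,np.float32),cv2.DIST_HUBER,0,.01,.01).ravel();print("edge",np.degrees(np.arctan2(vy,vx))%90,px,py)
```

```text
..............................................
.......................###...##...............
...................###.........#..............
...............##...............#.............
...........##....................#............
..........##......................#...........
..........##..............####.....#..........
..........##..........##########....#.........
..........#.......###############....#........
.........###..####################...#........
.........##########################..##.......
.........###########################.##.......
..........#############################.......
...........############################.......
............###########################.......
.............########################.........
...............####################...........
................###############...............
.................#########....................
..............................................
..............................................
((23.900001525878906, 24.799999237060547), (21.913463592529297, 25.043960571289062), 63.43495178222656) 499
top ctr [320.90000153 224.79999924] [ 0.44263422 -0.21483595  0.096     ]
18.70842626161672 35.905411869866114
17.002054761069402 34.08900210288257
19.053564345857513 36.43496191057983
17.19231238991554 32.96059907322457
edge 27.339275 0.4139678 -0.2224972
edge 24.396202 0.47444394 -0.21371076
```

Request:
{"op": "drive_tool", "data": {
  "series": [
    [0.03,-0.2,-0.4,0,0,1.3,0],
    [0.03,-0.2,-0.8,0,0,2.6,0],
    [0.03,-0.2,-1.2,0,0,4,0],
    [0.03,-0.2,-1.5,0,0,5.3,0],
    [0.03,-0.2,-1.5,0,0,5.3,0],
    [0.03,-0.2,-1.5,0,0,5.3,0],
    [0.03,-0.2,-1.5,0,0,5.3,0]
  ]
}}

```text
time_s: 10.0
eef_pos: [0.4424, -0.2128, 0.2945]
eef_rot: [[-0.568, 0.823, 0.0], [0.823, 0.568, -0.0], [-0.0, 0.0, -1.0]]
wrist_force: [0.5, 0.2, 0.4]
width: 0.0429
gripper_force: 0.0
```

Run:
```python
from h import *
s=manip.state();c=wristcam(manip.camera("wrist"),s);print(s["eef_pos"],s["eef_rot"].round(3).tolist(),s["time_s"])
np.savez("w7.npz",**c)
g=cv2.GaussianBlur(cv2.cvtColor(c["img"],cv2.COLOR_RGB2GRAY),(3,3),0)
u=proj(c,[.4426,-.2148,.096]).astype(int);print(u)
for p in [(.4426,-.2148,.096),(.441,-.208,.096)]:print(proj(c,p))
r=44;v=g[u[1]-60:u[1]+40:3,u[0]-r:u[0]+r:3]
for k,row in enumerate(v): print(u[1]-60+3*k," ".join("%3d"%t for t in row))
```

```text
[ 0.44239223 -0.21278683  0.29451057] [[-0.568, 0.823, 0.0], [0.823, 0.568, -0.0], [-0.0, 0.0, -1.0]] 10.0
[319 244]
[319.82831159 244.19254783]
[324.37203152 233.33186192]
184 123 122 105 105 104 103  97  96  94  98 103 104 101 100  99 100 103 107 105 104 102 103 106 104 101 103 102  98  94  93
187 123 120 103 106 106 102  98  96  96  99 102 103 101  99 101 101 103 106 105 104 104 105 104 104 101 103 102  99 101 105
190 123 120 105 104 105 102  97  95  96  99 103 102 101 100 101 101 103 105 105 103 103 103 105 103 101 104 101 101 103 105
193 124 116 105 106 103 101  96  96  95 100 103 101 100 100  99 102 104 106 105 102 103 106 105 102 102 103 101 100 101 105
196 123 115 103 107 104 100  97  95  96 100 102 101  99  99  99 101 103 105 105 103 102 105 103 102 102 103 101 100 103 105
199 123 112 104 104 104 100  96  94  96 100 103 101 100  99 101 102 104 105 104 103 103 104 104 102 103 103 102 101 103 108
202 124 110 104 106 104  98  95  95  98 101 102 101  99  99  99 102 105 105 103 102 102 104 103 101 102 103  99 100 103 109
205 122 107 104 104 103  98  94  94  97 102 103 100  98  98
[... 2588 characters left out ...]
 209 210 210 210 210 210 203 154 125 122 121 121 121 121 121 122 121 121 118 119
271  30 142 159 167 185 195 187 188 205 209 208 208 210 209 210 209 209 208 194 140 119 122 123 121 120 120 121 120 118 120
274  32 159 165 159 161 170 190 192 185 194 207 208 209 209 209 209 209 208 209 204 169 129 120 121 120 121 120 119 118 119
277  31 157 175 173 165 160 162 175 196 194 185 200 208 208 208 208 209 207 207 208 207 196 147 119 120 119 118 117 116 116
280  23 108 154 174 172 172 164 160 165 181 200 189 189 205 208 209 207 208 206 206 206 206 206 170 128 119 118 119 118 118
283  23  95 107 127 164 173 174 170 162 161 170 191 199 183 197 206 207 207 206 205 206 206 207 208 203 143 119 118 117 117
```

The grip's sides now lie along the image axes, with the top centred at (320,243.5), so the pin is at (442.6,-214.8). I'll descend and close.

Request:
{"op": "drive_tool", "data": {
  "series": [
    [0.005,-0.05,-0.4,0,0,0,0],
    [0.005,-0.05,-0.8,0,0,0,0],
    [0.005,-0.05,-1.1,0,0,0,0],
    [0.005,-0.05,-1.36,0,0,0,0],
    [0.005,-0.05,-1.36,0,0,0,0],
    [0.005,-0.05,-1.36,0,0,0,-0.4],
    [0.005,-0.05,-1.36,0,0,0,-0.6],
    [0.005,-0.05,-1.36,0,0,0,-1],
    [0.005,-0.05,-1.36,0,0,0,-1],
    [0.005,-0.05,-1.36,0,0,0,-1],
    [0.005,-0.05,-1.36,0,0,0,-1]
  ]
}}

```text
time_s: 10.97
eef_pos: [0.4424, -0.2153, 0.2405]
eef_rot: [[-0.57, 0.822, 0.001], [0.822, 0.57, -0.001], [-0.001, 0.001, -1.0]]
wrist_force: [-0.6, 0.9, 5.9]
width: 0.0168
gripper_force: 58.3
```

Request:
{"op": "drive_tool", "data": {
  "series": [
    [0,0,0.2,0,0,0,-1],
    [0,0,0.6,0,0,0,-1],
    [0,0,1.1,0,0,0,-1],
    [0,0,1.6,0,0,0,-1],
    [0,0,2.1,0,0,0,-1],
    [0,0,2.4,0,0,0,-1],
    [0,0,2.4,0,0,0,-1]
  ]
}}

```text
time_s: 11.55
eef_pos: [0.4424, -0.2154, 0.3385]
eef_rot: [[-0.57, 0.822, 0.003], [0.822, 0.57, -0.002], [-0.003, 0.002, -1.0]]
wrist_force: [-1.0, -0.7, -0.7]
width: 0.0169
gripper_force: 58.5
```

Request:
{"op": "drive_tool", "data": {
  "series": [
    [0.07,0.5,0,0,0,0,-1],
    [0.21,1.5,0,0,0,0,-1],
    [0.35,2.5,0,0,0,0,-1],
    [0.49,3.5,0,0,0,0,-1],
    [0.63,4.5,0,0,0,0,-1],
    [0.77,5.5,0,0,0,0,-1],
    [0.91,6.5,0,0,0,0,-1],
    [1.05,7.5,0,0,0,0,-1],
    [1.19,8.5,0,0,0,0,-1],
    [1.33,9.5,0,0,0,0,-1],
    [1.47,10.5,0,0,0,0,-1],
    [1.55,11.06,0,0,0,0,-1],
    [1.55,11.06,0,0,0,0,-1],
    [1.55,11.06,0,0,0,0,-1],
    [1.55,11.06,0,0,0,0,-1]
  ]
}}

```text
time_s: 12.8
eef_pos: [0.5042, 0.2264, 0.3354]
eef_rot: [[-0.57, 0.822, -0.0], [0.822, 0.57, -0.001], [-0.0, -0.001, -1.0]]
wrist_force: [-0.3, -1.0, -0.4]
width: 0.0168
gripper_force: 58.7
```

Run:
```python
from h import *
s=manip.state();p=s["eef_pos"];print(p,s["wrist_force"],s["width"],s["time_s"],s["joint_pos"].round(1))
for n in("scene","side"):
    c=manip.camera(n);np.savez(n+"8.npz",**c);g=cv2.cvtColor(c["img"],cv2.COLOR_RGB2GRAY)
    a=proj(c,[p[0],p[1],p[2]-.2345]);b=proj(c,[p[0],p[1],p[2]-.2345+.05]);h=proj(c,[.5045,.2274,.062]);print(n,"nose",a,"collar",b,"hole",h)
    x,y=h.astype(int)
    for v in range(int(b[1])-3,y+14,2):print(v,x-22," ".join("%3d"%t for t in g[v,x-22:x+24]))
```

```text
[0.50419313 0.22636047 0.33540455] [-0.2625897  -1.01550053 -0.44267578] 0.016833930344747953 12.8 [-16.1  44.9 -21.9  94.5  21.9  45.  -13.2]
scene nose [277.24543477 216.94525824] collar [276.04976097 195.90624997] hole [277.67032234 232.63312801]
192 255 180 181 181 180 181 180 181 180 181 180 181 176 134  93  75  51  43  43  43  45  44  45  42  40  34  53  69  78 115 196 214 218 219 211 194 198 209 202 193 193 186 132 108 107 106 109
194 255 125 168 178 177 177 177 176 177 176 177 176 177 178 175 133 101  78  55  48  49  45  47  47  45  52  92 106 172 215 222 223 222 220 207 198 199 195 191 190 181 137 101 164 183 185 185
196 255 105 125 168 175 176 176 176 174 178 176 176 176 177 172 131  82  76  84  90  95  96  98  95  88  84  76  89 158 193 198 201 200 196 195 191 191 183 154 116  95  86  92 153 181 185 186
198 255 102 112 162 175 175 175 175 177 178 178 178 178 179 176 134  82  73  73  73  74  74  75  72  73  71  84 133 162 167 153 152 150 136 116 109 104  95  92  91  90  85  87 130 173 183 183
200 255 102 104 114 167 177 178 178 177 178 179 178 179 179 177 147  85  73  75  7
[... 8155 characters left out ...]
 132 154 156 160 157 159 159 163 162 160 159 160 159 159 159 159 160 158 150 118  84  72  76  95 125 143 148 145 147 146 145
250 281  95  94  97  97  95  83  69  67  75  91  97  99 124 149 159 160 162 159 159 161 160 160 162 160 161 161 160 160 161 160 161 158 159 134  82  73  93 123 145 150 152 149 146 150 147 149
252 281  96  95  96  92  86  67  58  78  95  91  77  77  79  81  87  89  99 101 112 125 140 146 155 155 151 158 158 158 162 157 160 160 145 104  78  99 134 145 148 149 148 147 148 149 149 150
254 281  98  96  93  89  91  92  94  98 100  89  77  73  77  70  70  71  74  70  74  77  74  73  76  75  77  84  87  90 100 103 115 126 118  78  79 101 136 150 149 148 149 148 145 146 147 142
```

Request:
{"op": "drive_tool", "data": {
  "series": [
    [0.005,0.025,-0.2,0,0,0,-1],
    [0.005,0.025,-0.5,0,0,0,-1],
    [0.005,0.025,-0.75,0,0,0,-1],
    [0.005,0.025,-0.85,0,0,0,-1],
    [0.005,0.025,-0.9,0,0,0,-1],
    [0.005,0.025,-0.9,0,0,0,-1]
  ]
}}

```text
time_s: 13.4
eef_pos: [0.5045, 0.228, 0.2991]
eef_rot: [[-0.57, 0.822, -0.001], [0.822, 0.57, -0.0], [0.0, -0.001, -1.0]]
wrist_force: [-0.2, -0.2, -0.5]
width: 0.0168
gripper_force: 58.7
```

Request:
{"op": "drive_tool", "data": {
  "series": [
    [0,0,-0.025,0,0,0,-1],
    [0,0,-0.05,0,0,0,-1],
    [0,0,-0.075,0,0,0,-1],
    [0,0,-0.1,0,0,0,-1],
    [0,0,-0.1,0,0,0,-1]
  ]
}}

```text
time_s: 13.82
eef_pos: [0.5045, 0.2281, 0.2954]
eef_rot: [[-0.57, 0.821, -0.0], [0.821, 0.57, -0.0], [-0.0, -0.0, -1.0]]
wrist_force: [-0.3, 0.8, -0.7]
width: 0.0169
gripper_force: 58.7
```

Nose at about 0.061, with no contact yet.

Request:
{"op": "drive_tool", "data": {
  "series": [
    [0,0,-0.015,0,0,0,-1],
    [0,0,-0.03,0,0,0,-1],
    [0,0,-0.045,0,0,0,-1],
    [0,0,-0.06,0,0,0,-1],
    [0,0,-0.06,0,0,0,-1]
  ]
}}

```text
time_s: 14.23
eef_pos: [0.5044, 0.2281, 0.293]
eef_rot: [[-0.57, 0.821, -0.0], [0.821, 0.57, -0.0], [0.0, -0.0, -1.0]]
wrist_force: [0.4, 0.3, -0.0]
width: 0.017
gripper_force: 58.7
```

Request:
{"op": "drive_tool", "data": {
  "series": [
    [0,0,-0.015,0,0,0,-1],
    [0,0,-0.03,0,0,0,-1],
    [0,0,-0.045,0,0,0,-1],
    [0,0,-0.06,0,0,0,-1],
    [0,0,-0.06,0,0,0,-1]
  ]
}}

```text
time_s: 14.65
eef_pos: [0.5044, 0.2281, 0.2905]
eef_rot: [[-0.57, 0.821, -0.0], [0.821, 0.57, -0.0], [0.0, -0.0, -1.0]]
wrist_force: [0.3, -0.2, -0.8]
width: 0.0168
gripper_force: 58.7
```

Request:
{"op": "drive_tool", "data": {
  "series": [
    [0,0,-0.015,0,0,0,-1],
    [0,0,-0.03,0,0,0,-1],
    [0,0,-0.045,0,0,0,-1],
    [0,0,-0.06,0,0,0,-1],
    [0,0,-0.06,0,0,0,-1]
  ]
}}

```text
time_s: 15.07
eef_pos: [0.5044, 0.2281, 0.2881]
eef_rot: [[-0.57, 0.821, -0.0], [0.821, 0.57, -0.0], [0.0, -0.0, -1.0]]
wrist_force: [-0.7, -0.7, -1.1]
width: 0.017
gripper_force: 58.7
```

Request:
{"op": "drive_tool", "data": {
  "series": [
    [0,0,-0.04,0,0,0,-1],
    [0,0,-0.08,0,0,0,-1],
    [0,0,-0.12,0,0,0,-1],
    [0,0,-0.16,0,0,0,-1],
    [0,0,-0.2,0,0,0,-1],
    [0,0,-0.24,0,0,0,-1],
    [0,0,-0.28,0,0,0,-1],
    [0,0,-0.28,0,0,0,-1]
  ]
}}

```text
time_s: 15.73
eef_pos: [0.5044, 0.2281, 0.2767]
eef_rot: [[-0.57, 0.821, -0.0], [0.821, 0.57, -0.0], [0.0, -0.001, -1.0]]
wrist_force: [-0.0, -0.9, -0.8]
width: 0.0169
gripper_force: 58.7
```

Request:
{"op": "drive_tool", "data": {
  "series": [
    [0,0,-0.04,0,0,0,-1],
    [0,0,-0.08,0,0,0,-1],
    [0,0,-0.12,0,0,0,-1],
    [0,0,-0.16,0,0,0,-1],
    [0,0,-0.2,0,0,0,-1],
    [0,0,-0.24,0,0,0,-1],
    [0,0,-0.28,0,0,0,-1],
    [0,0,-0.28,0,0,0,-1]
  ]
}}

```text
time_s: 16.4
eef_pos: [0.5044, 0.2281, 0.2656]
eef_rot: [[-0.57, 0.821, -0.0], [0.821, 0.57, -0.0], [0.0, -0.0, -1.0]]
wrist_force: [-0.5, -1.2, -1.1]
width: 0.0171
gripper_force: 58.7
```

Request:
{"op": "drive_tool", "data": {
  "series": [
    [0,0,-0.03,0,0,0,-1],
    [0,0,-0.06,0,0,0,-1],
    [0,0,-0.09,0,0,0,-1],
    [0,0,-0.12,0,0,0,-1],
    [0,0,-0.15,0,0,0,-1],
    [0,0,-0.17,0,0,0,-1],
    [0,0,-0.17,0,0,0,-1]
  ]
}}

```text
time_s: 16.98
eef_pos: [0.5044, 0.2281, 0.2589]
eef_rot: [[-0.57, 0.821, -0.0], [0.821, 0.57, -0.0], [0.0, -0.0, -1.0]]
wrist_force: [-0.3, -0.8, -1.1]
width: 0.0172
gripper_force: 58.7
```

Request:
{"op": "drive_tool", "data": {
  "series": [
    [0,0,-0.015,0,0,0,-1],
    [0,0,-0.03,0,0,0,-1],
    [0,0,-0.045,0,0,0,-1],
    [0,0,-0.06,0,0,0,-1],
    [0,0,-0.06,0,0,0,-1]
  ]
}}

```text
time_s: 17.4
eef_pos: [0.5045, 0.2281, 0.2566]
eef_rot: [[-0.57, 0.821, -0.0], [0.821, 0.57, -0.0], [0.0, -0.0, -1.0]]
wrist_force: [0.1, 0.0, -0.9]
width: 0.0168
gripper_force: 58.7
```

Request:
{"op": "drive_tool", "data": {
  "series": [
    [0,0,-0.015,0,0,0,-1],
    [0,0,-0.03,0,0,0,-1],
    [0,0,-0.045,0,0,0,-1],
    [0,0,-0.06,0,0,0,-1],
    [0,0,-0.06,0,0,0,-1]
  ]
}}

```text
time_s: 17.82
eef_pos: [0.5044, 0.2281, 0.2541]
eef_rot: [[-0.57, 0.821, -0.0], [0.821, 0.57, -0.0], [0.0, -0.0, -1.0]]
wrist_force: [0.1, 0.4, -0.5]
width: 0.0168
gripper_force: 58.7
```

Request:
{"op": "drive_tool", "data": {
  "series": [
    [0,0,-0.02,0,0,0,-1],
    [0,0,-0.04,0,0,0,-1],
    [0,0,-0.06,0,0,0,-1],
    [0,0,-0.08,0,0,0,-1],
    [0,0,-0.1,0,0,0,-1],
    [0,0,-0.12,0,0,0,-1],
    [0,0,-0.14,0,0,0,-1],
    [0,0,-0.14,0,0,0,-1]
  ]
}}

```text
time_s: 18.48
eef_pos: [0.5044, 0.2281, 0.2485]
eef_rot: [[-0.57, 0.821, -0.0], [0.821, 0.57, -0.0], [0.0, -0.0, -1.0]]
wrist_force: [0.9, 0.4, -0.7]
width: 0.0173
gripper_force: 58.7
```

Request:
{"op": "drive_tool", "data": {
  "series": [
    [0,0,-0.015,0,0,0,-1],
    [0,0,-0.03,0,0,0,-1],
    [0,0,-0.045,0,0,0,-1],
    [0,0,-0.045,0,0,0,-1]
  ]
}}

```text
time_s: 18.82
eef_pos: [0.5045, 0.2281, 0.2468]
eef_rot: [[-0.57, 0.821, -0.0], [0.821, 0.57, -0.0], [-0.0, -0.0, -1.0]]
wrist_force: [-0.1, 0.7, -1.4]
width: 0.0168
gripper_force: 58.7
```

Request:
{"op": "drive_tool", "data": {
  "series": [
    [0,0,-0.01,0,0,0,-1],
    [0,0,-0.02,0,0,0,-1],
    [0,0,-0.02,0,0,0,-1]
  ]
}}

```text
time_s: 19.07
eef_pos: [0.5044, 0.2282, 0.2465]
eef_rot: [[-0.57, 0.821, 0.0], [0.821, 0.57, -0.0], [-0.0, 0.0, -1.0]]
wrist_force: [-2.4, -0.3, 9.4]
width: 0.0172
gripper_force: 60.1
```

Request:
{"op": "drive_tool", "data": {
  "series": [
    [0,0,-0.01,0,0,0,-1],
    [0,0,-0.02,0,0,0,-1],
    [0,0,-0.02,0,0,0,-1]
  ]
}}

```text
time_s: 19.32
eef_pos: [0.5044, 0.2282, 0.2465]
eef_rot: [[-0.57, 0.821, 0.001], [0.821, 0.57, -0.0], [-0.0, 0.001, -1.0]]
wrist_force: [-6.4, -3.5, 24.9]
width: 0.0174
gripper_force: 62.5
```

The collar is seated at 0.2465, exactly the predicted height. I'll ease off, open and rise.

Request:
{"op": "drive_tool", "data": {
  "series": [
    [0,0,0.02,0,0,0,-1],
    [0,0,0.03,0,0,0,-1],
    [0,0,0.03,0,0,0,-0.5],
    [0,0,0.03,0,0,0,0],
    [0,0,0.03,0,0,0,0.2],
    [0,0,0.03,0,0,0,0.2],
    [0,0,0.2,0,0,0,0.2],
    [0,0,0.6,0,0,0,0.2],
    [0,0,1.2,0,0,0,0.2],
    [0,0,2,0,0,0,0.2],
    [0,0,2.5,0,0,0,0.2],
    [0,0,2.5,0,0,0,0.2],
    [0,0,2.5,0,0,0,0.2]
  ]
}}

```text
time_s: 20.4
eef_pos: [0.5045, 0.228, 0.3464]
eef_rot: [[-0.57, 0.822, 0.002], [0.822, 0.57, 0.001], [-0.0, 0.002, -1.0]]
wrist_force: [-0.4, 0.4, -0.9]
width: 0.0512
gripper_force: 0.0
```

Run:
```python
from h import *
s=manip.state();c=wristcam(manip.camera("wrist"),s);print(s["eef_pos"],s["wrist_force"],s["time_s"])
# pin grip top should lie at z=.102 if seated; measure apparent square via gray 60-90
u=proj(c,[.5044,.228,.102]);g=cv2.cvtColor(c["img"],cv2.COLOR_RGB2GRAY);x,y=u.astype(int);print(u)
for v in range(y-36,y+28,4):print(v,x-40," ".join("%3d"%t for t in g[v,x-40:x+42:3]))
d=manip.camera("side");g=cv2.cvtColor(d["img"],cv2.COLOR_RGB2GRAY)
for z in(.062,.068,.102):print(z,proj(d,[.5044,.228,z]))
x,y=proj(d,[.5044,.228,.08]).astype(int)
for v in range(y-12,y+14,2):print(v,x-14," ".join("%3d"%t for t in g[v,x-14:x+16]))
```

```text
[0.50445902 0.22804684 0.34640506] [-0.42892334  0.39135789 -0.85184468] 20.4
[320.85197349 215.88453697]
179 280 194 192 192 193 197 151 197 191 193 191 194 186 193 194 192 195 197 194 191 190 187 188 168  97  82 147 171 171
183 280 159 176 188 197 167 193 192 192 189 192 191 194 191 193 193 200 193 191 190 189 185 189 196 189 193 142  84 121
187 280 176 179 181 167 169 195 186 188 192 190 188 189 169 123 122 177 188 193 190 186 188 193 190 188 192 186 135 125
191 280 180 174 179 147 196 188 192 191 189 190 160 169 183 179 178 174 160 154 188 190 186 194 187 147 134 120 120 110
195 280 176 180 171 191 191 185 188 191 186 168  99  42  46  44  46  47  46  85 129 143 184 143 123 116 117 121 123 116
199 280 176 178 173 192 186 189 187 187 188 160  56  50  44  46  46  45  49  51 104 116 116 112 117 115 118 122 118 107
203 280 179 164 190 187 189 188 188 186 188 156  54  71  71  74  74  69  66  58 103 118 114 117 115 116 121 121 107 112
207 280  93 168 170 158 122 179 174 185 159  93  96 114 110 111 107 106  76  62 103 112 119 116 117 119 120 112 110 112
211 280 146 162 110 114 112 111 11
[... 1991 characters left out ...]
  49  55  52  56  67  88  98 101 102  99 101 105 102 100 116
241 289  92  93  96  95  95  96  96  97  96  96  86  63  53  52  55  54  52  56  57  92 132 153 154 158 157 155 154 138 101  85
243 289  94  94  93  94  93  99  95  97 100  92  87  75  55  49  53  53  56  59  69  95 132 155 156 159 158 157 151 119  80  74
245 289  94  97  92  97  98  97  98  98  94  92  82  88 107 118 135 139 136 130 114 115 138 158 160 157 159 158 136  92  75  71
247 289  96  91  96  99  97  97 104 128 150 150 149 138 119  95  89  91  93 102 129 155 159 158 159 160 159 153 127  93  73  75
249 289  91  96  98 105 129 148 158 159 161 158 158 159 161 162 161 161 158 160 159 160 160 160 158 157 157 140  98  74  76  97
```

```bash
python3 -c "
from rig import manip;print(manip.finish_job())"
```

```text
the job is handed in; nothing more can be done
None
```

The job is handed in: the rail is home against the back stop, and the pin went through both knuckles and the slot with its collar seated, both were released, and nothing read above about 25 N at the wrist; no verdict came back.

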